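Sort balancer housings by tag and fit the drum to the good one

ROBOT

A 6-joint arm with a two-finger parallel gripper is mounted at the origin on the work surface. World frame = base frame: x ahead of the robot, y to its left, z up, the work surface at z = 0. Lengths are in m, angles in rad, forces in N, time in s.
With the tool pointing down it reaches from about 0.225 to 0.725 m from the base axis. Payload 3.1 kg.
Tool frame: the origin (TCP) lies midway between the tips of the shut fingers; the grasp point (between the pads) lies 19 mm behind it; z points along the fingers, y is the line along which they close (so a half turn about z gives the same grasp; the last joint's range is limited). The gripper opens to 85 mm and grips with 20 to 120 N. Pads are 22 mm wide; open, the fingers measure 114 mm over their backs; the gripper's body (76 mm by 85 mm) begins 54 mm behind the grasp point. The pads swing forward as they close: fully open they stand 13 mm farther back than shut.
Start: joints at [1.018, 0.048, 0.099, 1.622, 0, 1.443], TCP at [0.216, 0.478, 0.231] pointing down, gripper open.
Joint ranges: [-2.91, 2.91], [-0.99, 1.94], [-1.21, 1.42], [-2.12, 2.29], [-1.49, 1.47], [-3.14, 3.14]. Speed limits (rad/s): [2.79, 2.79, 3.14, 3.14, 3.14, 3.14].

INTERFACE

Orientations are given as [roll, pitch, yaw] about the fixed x, y, z axes, in that order (R = Rz(yaw) Ry(pitch) Rx(roll)).
In Python, from workcell import r gives the robot as it stands. Calls block until the motion is done:
- r.move_to(position, orientation): joint-space move of the TCP to a pose.
- r.line_to(position, ori=None, max_speed=0.15, force_limit=None): straight line of the TCP; ori=None keeps the orientation; max_speed is the mean speed in m/s. With force_limit (N) it stops when the force on the tool has changed by that much, and returns True; else False.
- r.set_joints(angles): joint-space move.
- r.gripper_open() and r.grab(): open the fingers fully, or close them until they stop; the grip force is fixed at half the most.
- r.dwell(seconds).
- r.solve_ik(position, orientation): joint angles nearest the present ones, or None.
- r.sense(): the state.
- r.capture(name): name is "side" or "top" or "wrist"; returns a dict with "img" (480x640x3 uint8, red, green, blue), "fx", "fy", "cx", "cy" (pixels), "eye" and "attitude" of the camera in the world; the wrist camera has in their place "tool_from_camera" (4x4, takes a point from camera to tool coordinates, whose origin is the TCP and whose axes are the flange's). Camera axes: x right, y down, z forward; pixel columns grow to the right and rows downward; lengths in m; the calibration is good to about 2 mm. The wrist camera is an equidistant fisheye: a pixel r from the principal point sees the ray r / f radians off the axis. A picture is of the moment at which its call begins: read the wrist's pose just before it. There is no depth.
A pose or a line that the arm cannot do raises r.MotionError and nothing moves.
- r.hand_in(): hands the job in; it is judged then, once.
The state is a dict: "time": time; "q": joint angles; "qd": joint speeds; "joint_efforts": joint torques, N m; "tool_pos": TCP position; "eef_rot": TCP orientation; "force": force on the tool from outside, world axes, zero at the start; "moment": the same for the moment, N m; "gripper_width": opening from 0.0 (shut) to 1.0 (fully open); "grip_force": force on a finger pad.
Only numpy, scipy, OpenCV 4.12 (cv2) and the standard library are available. Lean on these libraries where they do the work, as an engineer would, in place of code of your own. Each camera call takes 0.05 s, during which the arm holds its last target. There are 200 camera calls.

TASK

Sort the two black balancer housings by their inspection tags: the green-tagged one goes into the green nest and the red-tagged one into the red nest, each lying flat with its hanger lug in the slot. Once the good housing is in its nest, mount the drum on its spindle, hub boss up, fully home on the shoulder. Set the parts down, do not drop them, and leave the oil bottle, cover and spanner where they are.

Things in the scene. Friction and masses are not known exactly. Their poses are not given: they have to be found in the camera images.
- housing_green: Passed half housing of a tool balancer: black, round cup 110 mm across, 24 mm high, wall 5 mm, with a green tag (26 x 31 mm) on top of its flat hanger lug. Lug: along -x to 108 mm from the centre, 36 mm wide, 10 mm high. Cable outlet: along +x to 67 mm, 30 mm wide, 20 mm high. About 0.45 kg; lift it by its spindle. Origin: centre of the underside; z up.
- housing_red: Rejected half housing of a tool balancer: black, round cup 110 mm across, 24 mm high, wall 5 mm, with a red tag (26 x 31 mm) on top of its flat hanger lug. Lug: along -x to 108 mm from the centre, 36 mm wide, 10 mm high. Cable outlet: along +x to 67 mm, 30 mm wide, 20 mm high. About 0.45 kg; lift it by its spindle. Origin: centre of the underside; z up.
- housing_green_spindle (a point): Top of the green-tagged housing's upright steel spindle, on its axis, 82 mm above the underside. Spindle 16 mm thick, straight up to 73 mm, tapering to 9 mm at the top; grip it 35 to 73 mm up. Round its foot a steel shoulder 36 mm across, its top 12 mm above the underside.
- housing_red_spindle (a point): Top of the red-tagged housing's upright steel spindle, on its axis, 82 mm above the underside. Spindle 16 mm thick, straight up to 73 mm, tapering to 9 mm at the top; grip it 35 to 73 mm up. Round its foot a steel shoulder 36 mm across, its top 12 mm above the underside.
- housing_green_lug (a point): Point on top of the green-tagged housing's lug, 80 mm from its centre along its -x, 10 mm above its underside.
- housing_red_lug (a point): Point on top of the red-tagged housing's lug, 80 mm from its centre along its -x, 10 mm above its underside.
- drum: Rope drum (empty spool): two aluminium flanges 90 mm across (z 0 to 4 and 26 to 30 mm), blue core 74 mm across between, above them an aluminium hub boss 32 mm across, z 30 to 62 mm. 20 mm bore right through. Starts standing, boss up. About 0.25 kg; lift it by the boss. Home, its underside rests on the shoulder, spindle 8 mm proud. Origin: centre of the underside; z along the bore.
- nest_green: Nest fixed to the bench: green plate 178 x 150 x 12 mm with black locators, 40 mm high with their sloping lead-ins, that hold one housing with 3 mm play, and at its -x side a 44 mm slot for the lug. A seated housing lies flat on the plate, centre over the nest's origin, axes along the nest's. Origin: at bench level under the seated housing's centre; z up.
- nest_red: Nest fixed to the bench: red plate 178 x 150 x 12 mm with black locators, 40 mm high with their sloping lead-ins, that hold one housing with 3 mm play, and at its -x side a 44 mm slot for the lug. A seated housing lies flat on the plate, centre over the nest's origin, axes along the nest's. Origin: at bench level under the seated housing's centre; z up.
- nest_green_seat (a point): Centre of the green nest's seat, on top of its plate, 12 mm above the bench.
- nest_red_seat (a point): Centre of the red nest's seat, on top of its plate, 12 mm above the bench.
- nest_green_slot (a point): Middle of the green nest's lug slot, on top of its plate, 80 mm from the seat's centre along the nest's -x.
- nest_red_slot (a point): Middle of the red nest's lug slot, on top of its plate, 80 mm from the seat's centre along the nest's -x.
- oil_bottle: Yellow oil bottle with a red cap, 64 mm across, 160 mm high, standing; not part of the job. Origin: centre of the underside.
- cover: Black domed cover without a tag, 110 mm across, 36 mm high; not part of the job. Origin: centre of the underside.
- spanner: Steel spanner 190 mm long lying on the bench beyond the nests; not part of the job. Origin near its middle, on its underside, length along x.

How it is judged:
By the outcome, as a careful person would: the job done as asked, in the order asked, and still so for the second after the job is handed in, with the robot touching nothing.
It also fails if it takes over 67 s, if anything falls off the work surface, if the arm or the gripper's body presses on something with over 40 N, if the wrist force passes 120 N, or if a joint passes its speed limit or range.

## Working session

There is one attempt and no reset: what is moved stays moved. The work goes in short steps, each a Python script; the robot and the scene stay as the last script left them, time stands still between calls to the robot, and variables do not carry over. Pictures are saved under pics/ and viewed, at most 10 in all, crops included, and the job is handed in when it is done.

```bash
ls; mkdir -p pics; python3 - <<'E'
from workcell import r
import cv2,numpy as np
s=r.sense();print({k:np.round(v,3).tolist() for k,v in s.items()})
for n in("top","side"):
    c=r.capture(n);cv2.imwrite(f"pics/{n}0.png",c["img"][:,:,::-1]);np.savez(f"{n}0.npz",**c)
    print({k:np.round(v,4).tolist() for k,v in c.items() if k!="img"})
E
```

```text
pics
{'time': 0.0, 'q': [1.018, 0.049, 0.098, 1.622, 0.0, 1.443], 'qd': [-0.001, 0.0, 0.001, -0.0, 0.002, -0.001], 'joint_efforts': [-0.001, -33.879, 32.001, 0.02, -0.0, 0.0], 'tool_pos': [0.216, 0.478, 0.23], 'eef_rot': [-3.139, -0.0, 2.717], 'force': [0.382, -0.052, 0.476], 'moment': [-0.034, 0.012, 0.0], 'grip_force': 0.0, 'gripper_width': 0.997}
{'fx': 513.6269, 'fy': 513.6269, 'cx': 320.4942, 'cy': 239.243, 'eye': [0.3072, -0.0026, 1.3589], 'attitude': [-2.952, -0.0032, -1.5972]}
{'fx': 567.2384, 'fy': 567.2384, 'cx': 321.4378, 'cy': 243.6837, 'eye': [0.137, -0.8608, 1.0435], 'attitude': [-2.3509, 0.0191, -0.4701]}
```

View pics/top0.png

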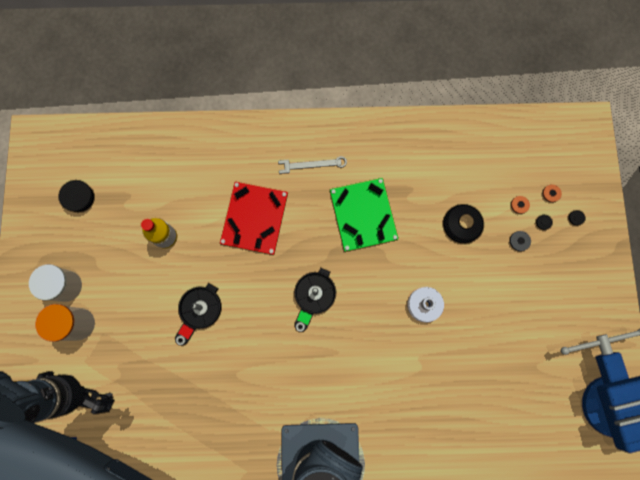

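View pics/side0.png

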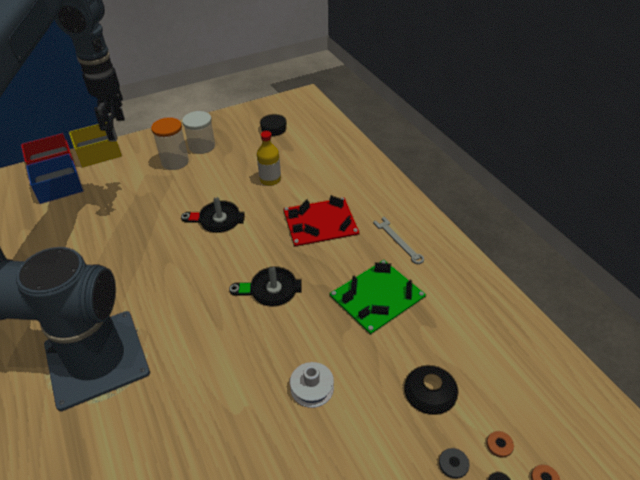

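The top view shows the red-tagged housing at (200,307), the green-tagged one at (316,293), the drum at (426,304), the red nest at (254,218) and the green nest at (363,214). The slots and lugs point towards the robot (down in the image). The side view agrees. Next I'll take coarse positions and closer wrist views.

```bash
cat > h.py <<'E'
import numpy as np,cv2
from scipy.spatial.transform import Rotation as R
def rot(e): return R.from_euler('xyz',e).as_matrix()
def rays(c,uv,pose=None):
    uv=np.atleast_2d(np.asarray(uv,float)); x=(uv[:,0]-c['cx'])/c['fx']; y=(uv[:,1]-c['cy'])/c['fy']
    if 'eye' in c: return np.array(c['eye']),np.c_[x,y,np.ones(len(x))]@rot(c['attitude']).T
    t=np.hypot(x,y)+1e-12; d=np.c_[np.sin(t)*x/t,np.sin(t)*y/t,np.cos(t)]
    T=np.array(c['tool_from_camera']); Rt=rot(pose[1])
    return np.array(pose[0])+Rt@T[:3,3], d@(Rt@T[:3,:3]).T
def onplane(c,uv,z,pose=None):
    o,d=rays(c,uv,pose); return (o+d*((z-o[2])/d[:,2])[:,None])[:,:2]
def project(c,P,pose):  # wrist: world -> pixel
    T=np.array(c['tool_from_camera']);P=np.atleast_2d(P)
    p=((P-pose[0])@rot(pose[1])-T[:3,3])@T[:3,:3]
    t=np.arctan2(np.hypot(p[:,0],p[:,1]),p[:,2]);a=np.arctan2(p[:,1],p[:,0])
    return np.c_[c['cx']+c['fx']*t*np.cos(a),c['cy']+c['fy']*t*np.sin(a)]
def masks(img):
    h,s,v=[a.astype(int) for a in cv2.split(cv2.cvtColor(img,cv2.COLOR_RGB2HSV))]
    return {'green':(h>45)&(h<75)&(s>150)&(v>60),'red':((h<4)|(h>174))&(s>180)&(v>60),'black':(v<50)}
def blobs(m,amin):
    n,l,st,c=cv2.connectedComponentsWithStats(m.astype(np.uint8),connectivity=8)
    return [(int(st[i,4]),c[i],l==i) for i in range(1,n) if st[i,4]>=amin]
def snap(r,name):
    s=r.sense();pose=(np.array(s['tool_pos']),np.array(s['eef_rot']));c=r.capture('wrist')
    cv2.imwrite(f'pics/{name}.png',c['img'][:,:,::-1]);np.savez(f'{name}.npz',p0=pose[0],p1=pose[1],**c);return c,pose
def load(name):
    d=dict(np.load(name+'.npz'));return d,(d.get('p0'),d.get('p1'))
E
python3 - <<'E'
from h import *
c,_=load('top0');m=masks(c['img'])
for k in('green','red'):
    for a,cc,mm in blobs(m[k],30): print(k,a,cc.round(1),onplane(c,cc,.011).round(4))
for n,uv,z in(('hg',(316,293),.082),('hr',(200,307),.082),('drum',(427,303),.062),('cover',(464,223),.03),('bottle',(148,225),.16)):print(n,onplane(c,uv,z).round(3))
E
```

```text
green 3066 [363.1 214.2] [[ 0.6315 -0.1305]]
green 138 [304.1 317. ] [[0.3613 0.0341]]
red 2972 [253.9 217.8] [[0.6292 0.164 ]]
red 93 [147.1 224.5] [[0.6179 0.4505]]
red 134 [185.6 331. ] [[0.3336 0.3407]]
hg [[0.417 0.002]]
hr [[0.39  0.288]]
drum [[ 0.386 -0.277]]
cover [[ 0.596 -0.395]]
bottle [[0.582 0.398]]
```

```bash
python3 - <<'E'
from workcell import r
from h import *
c=r.capture('wrist');print(c['fx'],c['cx'],c['cy'],np.round(c['tool_from_camera'],3).tolist())
for n,p in(('wr',(.47,.22,.30)),('wg',(.47,-.06,.30)),('wd',(.40,-.22,.25))):
    for yaw in (np.pi,np.pi/2,-np.pi/2,0):
        q=r.solve_ik(p,[np.pi,0,yaw]); print(n,yaw,None if q is None else np.round(q,2))
r.move_to((.47,.22,.30),[np.pi,0,np.pi]);print(r.sense()['time']);snap(r,'wr')
r.move_to((.47,-.06,.30),[np.pi,0,np.pi]);snap(r,'wg');print(r.sense()['time'])
a=np.hstack([cv2.imread('pics/wr.png'),cv2.imread('pics/wg.png')]);cv2.imwrite('pics/both.png',cv2.resize(a,(800,300),interpolation=cv2.INTER_AREA))
E
```

```text
371.64829954431775 314.6903669348844 245.6258172643191 [[-0.001, -0.945, -0.327, 0.084], [1.0, -0.001, -0.001, 0.002], [0.001, -0.327, 0.945, -0.142], [0.0, 0.0, 0.0, 1.0]]
wr 3.141592653589793 [0.31 0.06 0.25 1.76 0.   0.31]
wr 1.5707963267948966 [0.31 0.06 0.25 1.76 0.   1.88]
wr -1.5707963267948966 [ 0.31  0.06  0.25  1.76  0.   -1.26]
wr 0 [ 0.31  0.06  0.25  1.76  0.   -2.83]
wg 3.141592653589793 [-0.27 -0.06  0.13  1.76  0.   -0.27]
wg 1.5707963267948966 [-0.27 -0.06  0.13  1.76  0.    1.3 ]
wg -1.5707963267948966 [-0.27 -0.06  0.13  1.76  0.   -1.84]
wg 0 [-0.27 -0.06  0.13  1.76  0.    2.87]
wd 3.141592653589793 [-0.65 -0.12 -0.03  1.66  0.   -0.65]
wd 1.5707963267948966 [-0.65 -0.12 -0.03  1.66  0.    0.92]
wd -1.5707963267948966 [-0.65 -0.12 -0.03  1.66  0.   -2.22]
wd 0 [-0.65 -0.12 -0.03  1.66  0.    2.49]
1.525
2.7083
```

View pics/wg.png

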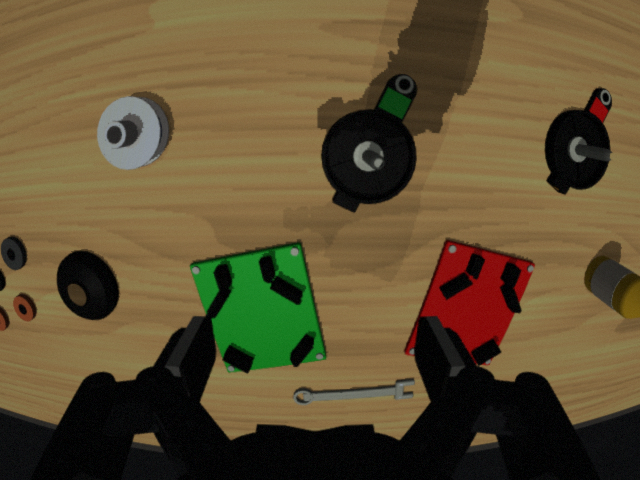

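View pics/wr.png

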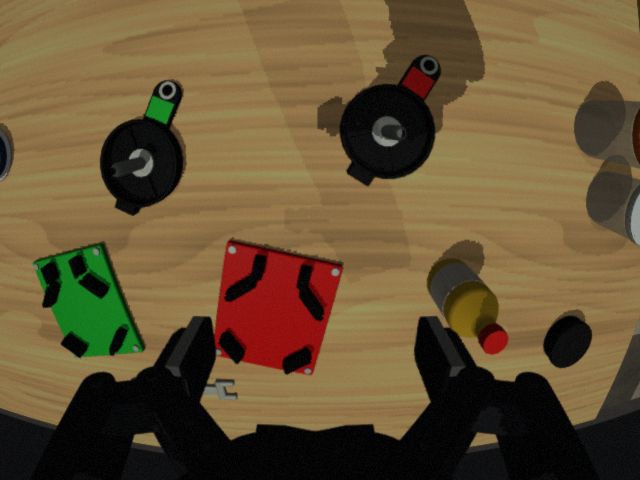

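Both wrist views are clear. In wg, the green housing's spindle top is at (373,157), its tag at (396,100) and the green nest at (262,305). In wr, the red housing's spindle is at (390,131), its tag at (418,82) and the red nest at (278,305). Next I'll rectify the nests and housings to orthographic crops and measure.

```bash
cat > rect.py <<'E'
from h import *
def ortho(c,pose,cx,cy,yaw,z,half=.11,res=.0005):
    n=int(2*half/res);g=(np.arange(n)-n/2)*res
    X,Y=np.meshgrid(g,-g);  # right=+x local, up=+y local
    W=np.c_[cx+np.cos(yaw)*X.ravel()-np.sin(yaw)*Y.ravel(),cy+np.sin(yaw)*X.ravel()+np.cos(yaw)*Y.ravel(),np.full(n*n,z)]
    p=project(c,W,pose).astype(np.float32).reshape(n,n,2);return cv2.remap(c['img'],p[...,0],p[...,1],cv2.INTER_LINEAR)
E
python3 - <<'E'
from rect import *
tiles=[];out={}
for col,f in(('green','wg'),('red','wr')):
    c,pose=load(f);B=sorted(blobs(masks(c['img'])[col],60),key=lambda b:-b[0])
    # nest
    nb=max([b for b in B if abs(b[1][0]-320)<120],key=lambda b:b[0]);ys,xs=np.nonzero(nb[2])
    P=onplane(c,np.c_[xs,ys],.012,pose);rc=cv2.minAreaRect((P*1000).astype(np.float32));print(col,'nest',rc)
    box=cv2.boxPoints(rc);e=[box[1]-box[0],box[2]-box[1]];L=max(e,key=np.linalg.norm);L=L*np.sign(L[0]);yaw=np.arctan2(L[1],L[0])
    ctr=np.array(rc[0])/1000;print(' ctr',ctr.round(4),'yaw',np.degrees(yaw).round(2))
    t=ortho(c,pose,*ctr,yaw,.012);o=(220+40,220) # assumed origin +20mm x
    cv2.circle(t,o,110,(255,255,0),1);cv2.rectangle(t,(220-178,220-150),(220+178,220+150),(255,255,255),1);tiles.append(t)
    # tag
    tb=max([b for b in B if b[1][1]<115 and abs(b[1][0]-400)<40],key=lambda b:b[0]);ys,xs=np.nonzero(tb[2])
    P=onplane(c,np.c_[xs,ys],.0105,pose);rc=cv2.minAreaRect((P*1000).astype(np.float32));tc=P.mean(0)
    sp=onplane(c,{'green':(373,159),'red':(392,131)}[col],.082,pose)[0]
    d=sp-tc;yaw=np.arctan2(d[1],d[0]);print(' tag',rc,tc.round(4),'sp',sp.round(4),'dist',np.linalg.norm(d).round(4),'yaw',np.degrees(yaw).round(2))
    t=ortho(c,pose,*sp,yaw,.024,half=.12);h=240
    cv2.circle(t,(h,h),110,(255,255,0),1);t=cv2.resize(t,(440,440));tiles.append(t)
im=np.vstack([np.hstack(tiles[:2]),np.hstack(tiles[2:])])[:,:,::-1];im=np.clip(im.astype(float)*1.6,0,255).astype(np.uint8);cv2.imwrite('pics/ort.png',cv2.resize(im,(600,600),interpolation=cv2.INTER_AREA))
E
```

```text
green nest ((633.5639038085938, -131.2401123046875), (176.34544372558594, 148.78321838378906), 11.253726959228516)
 ctr [ 0.6336 -0.1312] yaw 11.25
 tag ((361.7827453613281, 34.610870361328125), (28.218910217285156, 23.57520294189453), 64.74374389648438) [0.3621 0.0343] sp [ 0.4222 -0.0009] dist 0.0696 yaw -30.31
red nest ((630.5814208984375, 165.0272216796875), (147.63438415527344, 176.7962188720703), 76.77751922607422)
 ctr [0.6306 0.165 ] yaw -13.22
 tag ((334.3628234863281, 341.73504638671875), (30.904582977294922, 25.882375717163086), 59.50200653076172) [0.3345 0.3415] sp [0.3933 0.2967] dist 0.0739 yaw -37.31
```

View pics/ort.png

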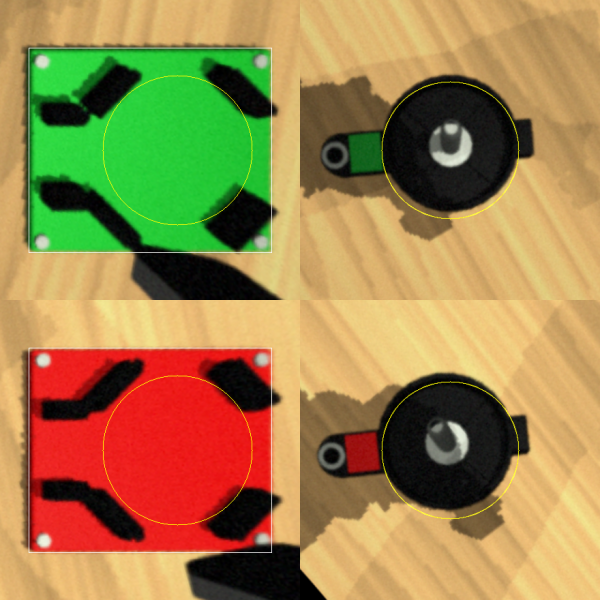

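The rectified nests match the plate outline, and the seat sits 20 mm along +x from the plate centre, inside the locator feet. The housings' cups and shoulder rings sit about 5 px off my guessed spindle centre, so I'll fit them numerically.

```bash
cat > fit.py <<'E'
from h import *
from scipy.optimize import least_squares
def housing(c,pose,col,guess,zb=0.):
    img=c['img'];hsv=cv2.cvtColor(img,cv2.COLOR_RGB2HSV)
    near=lambda uv,z,rad:np.linalg.norm(onplane(c,uv,z,pose)-guess,axis=1)<rad
    # cup silhouette: dark blob; far side = rim (z 24), near side = foot (z 0)
    m=(hsv[...,2]<48).astype(np.uint8);m=cv2.morphologyEx(m,cv2.MORPH_OPEN,np.ones((3,3)))
    uc=project(c,[[*guess,zb+.012]],pose)[0].round().astype(int)
    cs,_=cv2.findContours(m,cv2.RETR_EXTERNAL,cv2.CHAIN_APPROX_NONE);ct=[k for k in cs if cv2.contourArea(k)>800 and cv2.pointPolygonTest(k,uc.tolist()[:2] and (float(uc[0]),float(uc[1])),False)>0][0][:,0]
    o=rays(c,uc,pose)[0][:2];P=[]
    hi=onplane(c,ct,zb+.024,pose);lo=onplane(c,ct,zb,pose);ctr=np.array(guess)
    for it in range(4):
        d=(ctr-o)/np.linalg.norm(ctr-o)
        far=(hi-ctr)@d>.012;nr=(lo-ctr)@d<-.012
        Q=np.r_[hi[far],lo[nr]];Q=Q[np.abs(np.linalg.norm(Q-ctr,axis=1)-.055)<(.010 if it<2 else .003)]
        ctr=least_squares(lambda x:np.linalg.norm(Q-x,axis=1)-.055,ctr,loss='soft_l1',f_scale=.0007).x
    # shoulder ring
    s=(hsv[...,1]<70)&(hsv[...,2]>90);ys,xs=np.nonzero(s);uv=np.c_[xs,ys];uv=uv[near(uv,zb+.012,.03)]
    pc=onplane(c,uv,zb+.012,pose);(rx,ry),rr=cv2.minEnclosingCircle((pc*1000).astype(np.float32))
    tb=[]
    for a,cc,mm in blobs(masks(img)[col],40):
        w=onplane(c,cc,zb+.0105,pose)[0]
        if np.linalg.norm(w-guess)<.1:
            y,x=np.nonzero(mm);tb.append((a,onplane(c,np.c_[x,y],zb+.0105,pose)))
    T=max(tb,key=lambda t:t[0])[1];rc=cv2.minAreaRect((T*1000).astype(np.float32));tc=np.array(rc[0])/1000
    d=ctr-tc;yaw=np.arctan2(d[1],d[0]);ra=(rc[2]-np.degrees(yaw)+45)%90-45+np.degrees(yaw)
    print(col,'cup',ctr.round(4),len(Q),'ring',np.round([rx,ry,rr],1),'tag',tc.round(4),np.round(rc[1],1),'dist',np.linalg.norm(d).round(4),'yaw',np.degrees(yaw).round(2),'rectyaw',round(ra,2))
    return ctr,yaw
if __name__=='__main__':
    for f in('wg','wr'):
        c,pose=load(f);print(f)
        for col,g in(('green',(.419,.001)),('red',(.392,.293))):
            try:housing(c,pose,col,g)
            except Exception as e:print(col,repr(e))
E
python3 fit.py
```

```text
wg
green cup [0.425  0.0039] 215 ring [425.6   4.   17.3] tag [0.3618 0.0346] [28.2 23.6] dist 0.0703 yaw -25.94 rectyaw -25.26
red cup [0.3963 0.302 ] 91 ring [395.4 304.4  17. ] tag [0.3344 0.3413] [31.  25.6] dist 0.0733 yaw -32.45 rectyaw -30.2
wr
green cup [0.4251 0.0054] 178 ring [425.3   5.1  17.6] tag [0.3616 0.0346] [32.2 26.5] dist 0.0699 yaw -24.68 rectyaw -24.9
red cup [0.3945 0.3046] 207 ring [402.5 302.6  15.6] tag [0.3344 0.3417] [30.9 25.9] dist 0.0707 yaw -31.7 rectyaw -30.5
```

Fits from the two views agree to about 1–2 mm. Green housing: centre (0.425, 0.0045), yaw −25°. Red housing: centre (0.395, 0.304), yaw −31°. I'll grasp green now and check it in hand.

```bash
cat > act.py <<'E'
from workcell import r
from h import *
PI=np.pi
def st(t=''):
    s=r.sense();print(t,'t',round(s['time'],2),'pos',np.round(s['tool_pos'],4),'F',np.round(s['force'],1),'w',round(s['gripper_width'],3),'g',round(s['grip_force'],1));return s
GZ=.041
def pick(x,y,psi,lift=.07,z=GZ):
    o=[PI,0,psi];r.move_to((x,y,z+.08),o);r.line_to((x,y,z),max_speed=.12);r.grab();st('grabbed')
    r.line_to((x,y,z+lift),max_speed=.12);st('lifted')
E
python3 - <<'E'
from act import *
pick(.4252,.0045,np.radians(-25.2+90));snap(r,'hg')
E
```

```text
grabbed t 6.03 pos [0.4255 0.0045 0.0414] F [-0.1 -0.3  1.5] w 0.168 g 58.7
lifted t 6.76 pos [0.4245 0.0046 0.11  ] F [-0.6  0.2 -4.5] w 0.17 g 58.4
```

View pics/hg.png

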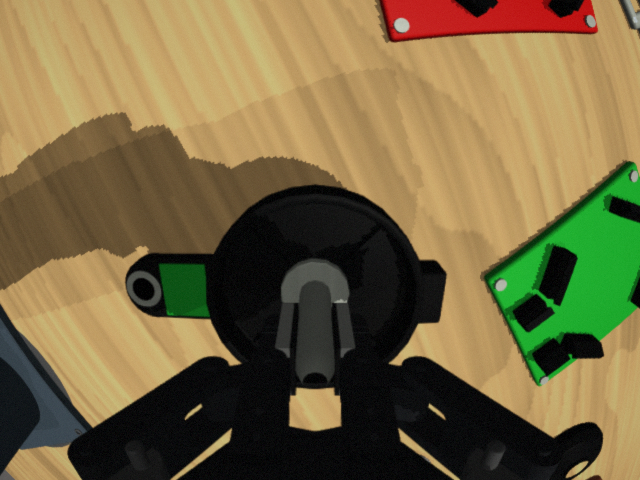

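The housing hangs level with its tag at (184,290), the cup edge nearest the camera at (318,186) and the outlet at (432,290). Next I'll compute its in-hand offset.

```bash
cat > inhand.py <<'E'
from h import *
def inhand(name,col,gz=.041):
    c,pose=load(name);zb=pose[0][2]-gz;Rt=rot(pose[1])[:2,:2]
    tool=lambda uv,z:(onplane(c,uv,z,pose)-pose[0][:2])@Rt
    b=max([b for b in blobs(masks(c['img'])[col],300) if b[1][0]<300 and 200<b[1][1]<400],key=lambda b:b[0]);y,x=np.nonzero(b[2])
    P=tool(np.c_[x,y],zb+.0105);rc=cv2.minAreaRect((P*1000).astype(np.float32));tc=np.array(rc[0]);ang=(rc[2]+45)%90-45
    # cup edge towards the camera: foot circle
    v=c['img'].max(2);E=[]
    for u in range(270,371,5):
        col_=v[120:260,u].astype(int);k=np.nonzero(col_<45)[0];k=[i for i in k if (col_[i:i+10]<60).all()]
        if k:E.append((u,120+k[0]-.5))
    Q=tool(E,zb)*1000
    xs=[q[0]-np.sqrt(55**2-q[1]**2) for q in Q]
    print('tag tool',tc.round(1),np.round(rc[1],1),'ang',round(ang,2),'cup x',np.median(xs).round(2),np.std(xs).round(2),'| lateral yaw from tag',np.degrees(np.arctan2(tc[0]-np.median(xs),-tc[1])).round(2), 'pose',pose[1].round(4))
if __name__=='__main__':
    import sys;inhand(sys.argv[1],sys.argv[2])
E
python3 inhand.py hg green
```

```text
tag tool [  0.6 -70.4] [31.7 25.8] ang 1.0 cup x -0.25 0.2 | lateral yaw from tag 0.67 pose [-3.1398e+00  5.0000e-04  1.1310e+00]
```

```bash
cat >> act.py <<'E'
def place(x,y,psi,zseat=.012,gz=GZ,fl=12):
    o=[PI,0,psi];r.move_to((x,y,gz+zseat+.06),o);st('above')
    hit=r.line_to((x,y,gz+zseat+.004),max_speed=.08,force_limit=fl);s=st(f'hit1 {hit}')
    if not hit: hit=r.line_to((x,y,gz+zseat-.002),max_speed=.02,force_limit=5);s=st(f'hit2 {hit}')
    return s
E
python3 - <<'E'
from act import *
place(.6532,-.1273,np.radians(11.25+90+.7));snap(r,'pg')
E
```

```text
above t 7.83 pos [ 0.6521 -0.1265  0.1122] F [-0.   0.2 -2.2] w 0.169 g 58.5
hit1 True t 8.38 pos [ 0.6501 -0.1282  0.0696] F [-2.6 -2.1  0.5] w 0.168 g 60.7
```

View pics/pg.png

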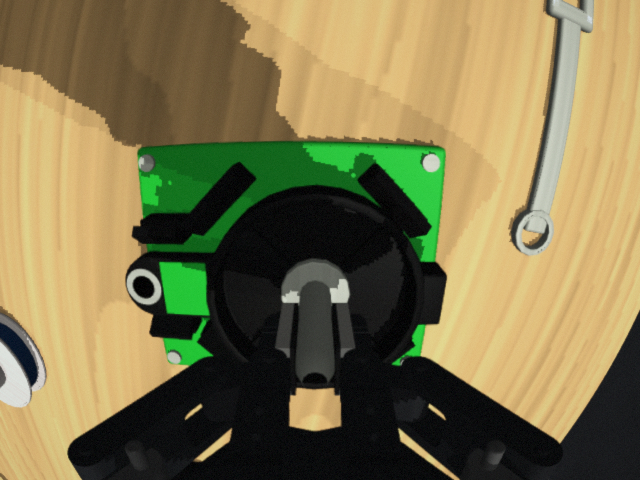

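The housing is over its seat with the lug between the slot blocks (rows 228 and 325). It stopped 17 mm above seating, in the lead-ins. I'll let it settle, check the forces and go on.

```bash
python3 - <<'E'
from act import *
r.dwell(.3);s=st('settled');print(np.round(s['eef_rot'],4),np.round(s['moment'],2))
r.line_to((.6532,-.1273,.0696),max_speed=.05);r.dwell(.2);st('recentred')
hit=r.line_to((.6532,-.1273,.057),max_speed=.03,force_limit=25);r.dwell(.2);s=st(f'{hit}');print(np.round(s['moment'],2),np.round(s['eef_rot'],4))
if not hit:
    hit=r.line_to((.6532,-.1273,.051),max_speed=.02,force_limit=8);r.dwell(.2);st(f'{hit}')
E
```

```text
settled t 8.72 pos [ 0.6501 -0.1282  0.0696] F [-4.8 -2.2  0.8] w 0.17 g 60.6
[-3.1342e+00  9.0000e-04  1.7785e+00] [-0.64  1.09 -0.18]
recentred t 9.18 pos [ 0.6504 -0.1281  0.0697] F [-8.5 -2.8  5.4] w 0.167 g 61.1
True t 9.68 pos [ 0.6478 -0.1276  0.0656] F [-0.2 -0.2 -3.3] w 0.169 g 60.1
[ 0.04 -0.02 -0.  ] [-3.1268e+00 -1.2000e-03  1.7780e+00]
```

```bash
python3 - <<'E'
from act import *
for z in (.060,.055):
    p=st()['tool_pos'];o=[PI,0,np.radians(101.95)]
    hit=r.line_to((p[0],p[1],z),ori=o,max_speed=.03,force_limit=25);r.dwell(.2);s=st(f'{hit}');print(np.round(s['moment'],2),np.round(s['eef_rot'],4))
snap(r,'pg2')
E
python3 - <<'E'
from rect import *
c,pose=load('wg');yaw=np.radians(11.25);ctr=(.6336,-.1312)
t=[]
for z in (.012,.040):
    a=ortho(c,pose,*ctr,yaw,z,half=.1,res=.00025);cv2.circle(a,(400+80,400),220,(255,255,0),1);cv2.circle(a,(400+80,400),232,(255,255,255),1);cv2.circle(a,(480,400),3,(255,255,0),-1);t.append(a[70:730])
im=np.clip(np.hstack(t)[:,:,::-1]*2.2,0,255).astype(np.uint8);cv2.imwrite('pics/ng.png',cv2.resize(im,(800,330),interpolation=cv2.INTER_AREA))
E
```

```text
t 9.68 pos [ 0.6478 -0.1276  0.0656] F [-0.2 -0.2 -3.3] w 0.169 g 60.1
False t 10.26 pos [ 0.6473 -0.1279  0.0594] F [-0.8 -2.8 -4. ] w 0.165 g 60.0
[-0.74  0.33  0.01] [-3.1401e+00  2.0000e-04  1.7790e+00]
 t 10.26 pos [ 0.6473 -0.1279  0.0594] F [-0.8 -2.8 -4. ] w 0.165 g 60.0
False t 10.78 pos [ 0.6471 -0.1279  0.0545] F [-1.5 -2.3 -6. ] w 0.173 g 59.9
[-0.8   0.28 -0.05] [-3.1409e+00 -1.0000e-04  1.7793e+00]
```

View pics/ng.png

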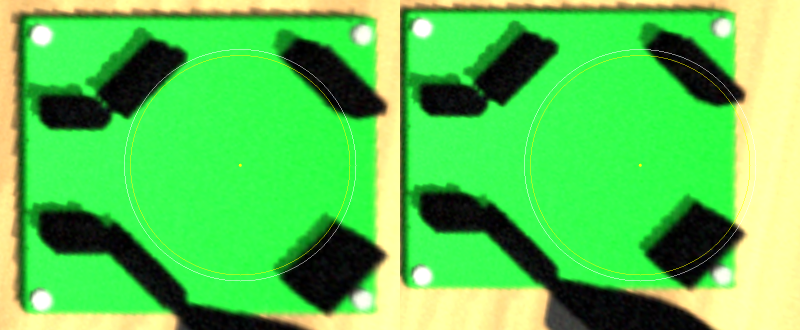

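Centre descent now goes freely: at TCP z = 0.0545 the housing's underside is about 1.5 mm above the plate. So the seat is about 14 mm from the plate centre along +x, not 20. Now I'll set it down, release and check it.

```bash
python3 - <<'E'
from act import *
hit=r.line_to((.6471,-.1279,.0505),max_speed=.015,force_limit=8);r.dwell(.1);s=st(f'{hit}')
r.gripper_open();st('open')
r.line_to((.6471,-.1279,.15),max_speed=.2)
r.move_to((.45,-.22,.28),[PI,0,PI]);r.dwell(.15);snap(r,'wd');st()
E
cat > drum.py <<'E'
from fit import *
def circ(c,pose,m,guess,z,rad,win):
    y,x=np.nonzero(m);uv=np.c_[x,y];P=onplane(c,uv,z,pose);k=np.linalg.norm(P-guess,axis=1)<win
    (a,b),rr=cv2.minEnclosingCircle((P[k]*1000).astype(np.float32));return np.round([a,b,rr],1),k.sum()
E
python3 - <<'E'
from drum import *
c,pose=load('wd')
try: housing(c,pose,'green',(.6471,-.1279),.012)
except Exception as e:print(repr(e))
cv2.imwrite('pics/wdc.png',cv2.resize(c['img'][0:330,80:560,::-1],(800,550)))
E
```

```text
True t 11.18 pos [ 0.6473 -0.1283  0.0534] F [1.2 1.6 7. ] w 0.167 g 61.1
open t 11.87 pos [ 0.6444 -0.1293  0.0499] F [ 0.3 -0.1 -0.5] w 1.002 g 0.0
 t 14.18 pos [ 0.4502 -0.2198  0.2794] F [ 0.4 -0.5  0. ] w 1.001 g 0.0
green cup [ 0.652  -0.1277] 85 ring [ 647.6 -129.1   17. ] tag [ 0.6351 -0.1771] [171.3  57.9] dist 0.0521 yaw 71.17 rectyaw 101.09
```

View pics/wdc.png

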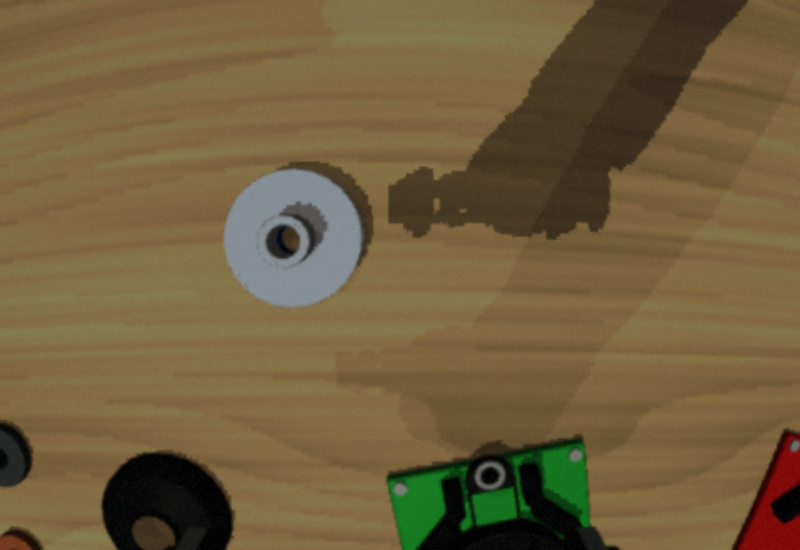

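The green housing is seated with its lug in the slot (lug ring at (490,475) in the crop) and its shoulder ring near (0.6476, −0.129). The drum is at (290,238). Next I'll fit the drum.

```bash
cat >> drum.py <<'E'
def drumfit(name,g,zb=0.):
    c,pose=load(name);hsv=cv2.cvtColor(c['img'],cv2.COLOR_RGB2HSV);m=((hsv[...,1]<75)&(hsv[...,2]>70)).astype(np.uint8)
    uc=project(c,[[g[0],g[1],zb+.03]],pose)[0]
    n,l=cv2.connectedComponents(m);w=l[int(uc[1])-25:int(uc[1])+25,int(uc[0])-25:int(uc[0])+25];k=np.bincount(w[w>0]).argmax()
    ct=max(cv2.findContours((l==k).astype(np.uint8),cv2.RETR_EXTERNAL,cv2.CHAIN_APPROX_NONE)[0],key=cv2.contourArea)[:,0]
    o=rays(c,uc,pose)[0][:2];hi=onplane(c,ct,zb+.03,pose);lo=onplane(c,ct,zb,pose);ctr=np.array(g)
    for it in range(5):
        d=(ctr-o)/np.linalg.norm(ctr-o);far=(hi-ctr)@d>.0
        for Q0,nm in((hi[far],'far'),):
            Q=Q0[np.abs(np.linalg.norm(Q0-ctr,axis=1)-.045)<(.012 if it<2 else .003)]
            ctr=least_squares(lambda x:np.linalg.norm(Q-x,axis=1)-.045,ctr,loss='soft_l1',f_scale=.0007).x
    print(name,'flange',ctr.round(4),len(Q),'res',np.std(np.linalg.norm(Q-ctr,axis=1)).round(5))
    # bore rim at boss top: dark hole
    hole=(hsv[...,2]<0.62*np.median(hsv[...,2][l==k]));y,x=np.nonzero(hole);P=onplane(c,np.c_[x,y],zb+.062,pose);q=P[np.linalg.norm(P-ctr,axis=1)<.012]
    if len(q)>5:print('  bore',np.round(cv2.minEnclosingCircle((q*1000).astype(np.float32)),1) if 0 else [np.round(v,1) for v in cv2.minEnclosingCircle((q*1000).astype(np.float32))])
    return ctr
E
python3 -c "
from drum import *
drumfit('wd',(.386,-.277));drumfit('wg',(.386,-.277))"
```

```text
wd flange [ 0.3871 -0.2806] 117 res 0.00039
  bore [array([ 387.3, -281.6]), np.float64(10.1)]
wg flange [ 0.3873 -0.2802] 96 res 0.00048
  bore [array([ 387.3, -281.2]), np.float64(10.0)]
```

```bash
python3 - <<'E'
from act import *
from fit import housing
a=np.radians(101.25);d=np.array([np.cos(a),np.sin(a)])
for n,k,psi in(('s1',-.06,a),('s2',.06,a-PI)):
    p=np.array([.6473,-.1285])+k*d;r.move_to((*p,.2),[PI,0,psi]);r.dwell(.15);c,pose=snap(r,n)
    try:housing(c,pose,'green',(.6473,-.1285),.012)
    except Exception as e:print(repr(e))
    hsv=cv2.cvtColor(c['img'],cv2.COLOR_RGB2HSV);y,x=np.nonzero((hsv[...,1]<70)&(hsv[...,2]>75));P=onplane(c,np.c_[x,y],.024,pose);q=P[np.linalg.norm(P-[.6473,-.1285],axis=1)<.021]
    print(n,[np.round(v,1) for v in cv2.minEnclosingCircle((q*1000).astype(np.float32))],len(q))
st()
ims=[cv2.imread(f'pics/{n}.png') for n in('s1','s2')];cv2.imwrite('pics/ss.png',cv2.resize(np.hstack(ims),(800,300),interpolation=cv2.INTER_AREA))
E
```

```text
green cup [ 0.6472 -0.1267] 253 ring [ 645.1 -143.5    7.1] tag [ 0.6354 -0.1301] [170.3 143.5] dist 0.0124 yaw 16.06 rectyaw 11.22
s1 [array([ 648. , -130.5]), np.float64(15.5)] 60
green cup [ 0.6484 -0.1298] 247 ring [ 648.5 -128.4   17.7] tag [ 0.6359 -0.1321] [170.2 143.6] dist 0.0127 yaw 10.34 rectyaw 11.21
s2 [array([ 648.6, -128.5]), np.float64(17.8)] 1006
 t 18.52 pos [ 0.6356 -0.0697  0.2   ] F [0.  0.3 0.4] w 1.004 g 0.0
```

View pics/ss.png

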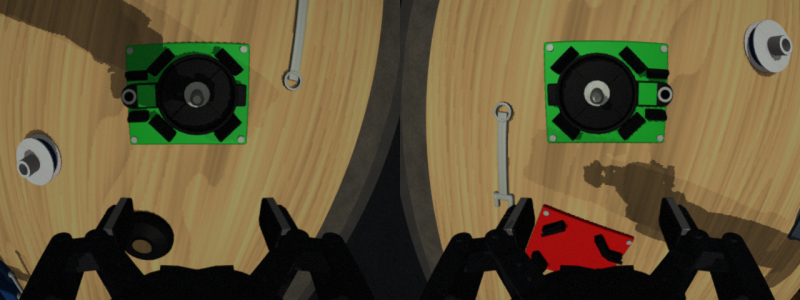

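The two close views show the green housing flat in the nest with its lug in the slot. The spindle axis is at about (0.648, −0.1284). Next is the drum, grasped twice at 90° so it is centred both ways.

```bash
python3 - <<'E'
from act import *
x,y,z=.3872,-.2810,.033
r.move_to((x,y,z+.09),[PI,0,PI]);r.line_to((x,y,z),max_speed=.12);r.dwell(.1);r.grab();st('g1')
r.gripper_open();r.line_to((x,y,z+.045),max_speed=.2);r.move_to((x,y,z+.045),[PI,0,PI/2]);r.line_to((x,y,z),max_speed=.12);r.dwell(.1);r.grab();st('g2')
r.line_to((x,y,z+.13),max_speed=.15);r.dwell(.1);st('lift')
X,Y=.648,-.1284
r.move_to((X,Y,.163),[PI,0,PI/2]);r.dwell(.3);s=st('above');print(np.round(s['eef_rot'],4))
hit=r.line_to((X,Y,.110),max_speed=.06,force_limit=10);r.dwell(.2);s=st(f'{hit}');print(np.round(s['moment'],2))
E
```

```text
g1 t 21.34 pos [ 0.3876 -0.2816  0.0338] F [ 0.2 -0.4  3.3] w 0.364 g 59.3
g2 t 24.87 pos [ 0.3874 -0.2814  0.0337] F [0.3 0.6 3.6] w 0.367 g 59.2
lift t 25.98 pos [ 0.3864 -0.2803  0.1612] F [-0.7 -0.2 -3.2] w 0.363 g 59.6
above t 27.44 pos [ 0.6475 -0.1295  0.1636] F [ 0.6 -0.8 -2.9] w 0.36 g 59.6
[3.1410e+00 3.0000e-04 1.5691e+00]
False t 28.68 pos [ 0.6484 -0.1285  0.1107] F [ 0.1  1.8 -2.8] w 0.36 g 59.6
[ 0.03 -0.   -0.02]
```

```bash
python3 - <<'E'
from act import *
X,Y=.648,-.1284
hit=r.line_to((X,Y,.062),max_speed=.06,force_limit=15);r.dwell(.15);s=st(f'{hit}');print(np.round(s['moment'],2))
if not hit:
    hit=r.line_to((X,Y,.054),max_speed=.02,force_limit=6);r.dwell(.1);s=st(f'{hit}')
E
```

```text
False t 29.77 pos [ 0.6486 -0.1286  0.0629] F [ 0.2  0.  -3.5] w 0.361 g 59.6
[0.05 0.04 0.03]
True t 30.21 pos [ 0.6486 -0.1286  0.0577] F [ 0.3 -0.3  6.4] w 0.363 g 60.3
```

Contact came exactly at the home height. I'll release and go for the red housing.

```bash
python3 - <<'E'
from act import *
r.gripper_open();r.line_to((.648,-.1284,.17),max_speed=.2);st('released')
pick(.3948,.3042,np.radians(-31.1+90));r.dwell(.15);snap(r,'hr')
E
python3 inhand.py hr red
```

```text
released t 31.51 pos [ 0.6476 -0.1283  0.169 ] F [ 0.6 -0.7 -1.2] w 0.999 g 0.0
grabbed t 34.8 pos [0.3949 0.3045 0.0415] F [-1.   0.6  1.3] w 0.17 g 58.8
lifted t 35.53 pos [0.3941 0.3037 0.1098] F [-0.4 -0.1 -5. ] w 0.165 g 58.6
tag tool [  1.2 -70.4] [31.3 26.2] ang 0.0 cup x 0.45 0.25 | lateral yaw from tag 0.63 pose [-3.1401e+00  2.8000e-03  1.0280e+00]
```

```bash
python3 - <<'E'
from act import *
X,Y,o=.6447,.1613,[PI,0,np.radians(77.1)]
r.move_to((X,Y,.115),o);r.dwell(.25);st('above')
hit=r.line_to((X,Y,.075),max_speed=.06,force_limit=10);r.dwell(.15);s=st(f'{hit}');print(np.round(s['moment'],2))
hit=hit or r.line_to((X,Y,.0575),max_speed=.03,force_limit=12);r.dwell(.15);s=st(f'{hit}');print(np.round(s['moment'],2),np.round(s['eef_rot'],4))
E
```

```text
above t 37.09 pos [0.644  0.1626 0.1155] F [ 0.9  0.  -4.4] w 0.172 g 58.6
False t 38.06 pos [0.6453 0.1613 0.0759] F [-0.4 -0.  -4.5] w 0.17 g 58.6
[0.02 0.02 0.01]
False t 38.94 pos [0.645  0.1614 0.0579] F [-0.2 -0.6 -4.4] w 0.167 g 58.6
[ 0.06  0.02 -0.05] [ 3.1409e+00 -3.0000e-04  1.3457e+00]
```

It goes in freely. I'll set it down, release, clear, and check both nests numerically.

```bash
python3 - <<'E'
from act import *
from fit import housing
X,Y=.6447,.1613
hit=r.line_to((X,Y,.050),max_speed=.02,force_limit=6);r.dwell(.1);st(f'{hit}')
r.gripper_open();r.line_to((X,Y,.17),max_speed=.2);st('released')
a=np.radians(-13.22-90);d=np.array([np.cos(a),np.sin(a)])
p=np.array([.645,.1615])-.06*d;r.move_to((*p,.2),[PI,0,a]);r.dwell(.15);c,pose=snap(r,'fr')
try:housing(c,pose,'red',(.645,.1615),.012)
except Exception as e:print(repr(e))
r.move_to((.45,-.06,.30),[PI,0,PI]);r.dwell(.15);c,pose=snap(r,'fin');t=r.capture('top');cv2.imwrite('pics/top1.png',t['img'][:,:,::-1]);np.savez('top1.npz',**t)
st()
E
python3 - <<'E'
from drum import *
drumfit('fin',(.648,-.1285),.024)
a,b=load('top0')[0],load('top1')[0]
for k,lo in(('red',20),('green',20)):
    for n,cc in(('0',a),('1',b)):print(k,n,[(x[0],x[1].round(1).tolist()) for x in blobs(masks(cc['img'])[k],lo)])
# changed areas of the cover, bottle and spanner
for n,(u,v,w,h) in dict(cover=(440,200,48,48),bottle=(135,210,45,40),spanner=(275,150,75,26)).items():
    print(n,np.abs(a['img'][v:v+h,u:u+w].astype(int)-b['img'][v:v+h,u:u+w]).mean().round(2))
E
```

```text
True t 39.36 pos [0.6454 0.1613 0.0535] F [ 1.1 -0.6  6.6] w 0.17 g 59.7
released t 40.79 pos [0.6443 0.1612 0.1689] F [-0.7 -0.4 -0.2] w 0.997 g 0.0
red cup [0.6455 0.1607] 252 ring [646.  162.1  17.7] tag [0.6332 0.1639] [142.9 169.7] dist 0.0128 yaw -14.64 rectyaw -13.06
 t 45.18 pos [ 0.4504 -0.0596  0.2996] F [-0.1 -1.1 -0. ] w 1.003 g 0.0
fin flange [ 0.6472 -0.1273] 87 res 0.00066
  bore [array([ 648.6, -127.4]), np.float64(10.0)]
red 0 [(2972, [253.9, 217.8]), (93, [147.1, 224.5]), (134, [185.6, 331.0])]
red 1 [(1506, [254.1, 222.7]), (93, [147.1, 224.5]), (348, [13.1, 456.2])]
green 0 [(3066, [363.1, 214.2]), (138, [304.1, 317.0])]
green 1 [(153, [374.8, 184.9])]
cover 6.53
bottle 8.61
spanner 11.28
```

Everything checks out: both housings are seated and the drum is home at its expected height and centre. The arm is clear, so I'm handing in.

```bash
python3 -c "
from workcell import r
print(r.hand_in())"
```

```text
the job is handed in; nothing more can be done
None
```

The job is handed in at about 45 s of the 67 s limit: the green and red housings lie seated in their matching nests, the drum is home on the green housing's spindle with its boss up, and the arm never went near the bottle, cover or spanner.

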